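# Retain the dial collar with a spring clip

## Task

Push the dial collar along the feed shaft until it is fully home against its shoulder, which uncovers the groove in the shaft. Then take the large spring clip with the tall tab from the rack and press it down across the shaft into that groove until it snaps fully home, and let go of it. Feel your way: neither the collar nor the clip may be forced (keep every push under about 20 N).

Things in the scene. Friction and masses are not known exactly. Their poses are not given: they have to be found in the camera images.
- housing: White bearing block, fixed: foot 110 x 120 x 14 mm, block 60 (x) x 70 x 92 mm high. Origin: centre of the foot's underside, z up. A steel feed shaft, 26 mm diameter, level, sticks out of its front face along its -x axis. From the block outwards the shaft carries a fixed shoulder (36 mm diameter), the collar, the groove and a plain end.
- shaft_root (a point): Shaft axis where it leaves the block, 62 mm up; -x points out along the shaft. Along it: shoulder ends at 20 mm+e, groove (8 mm wide, 16 mm core) from 44+e to 52+e, shaft end 82+e. e, the shaft's end float, is -16 to +16 mm, new each time, not measured, fixed while you work: find it by feel or sight. The groove's middle is 6 mm beyond the home collar's outer face.
- collar (a joint): Aluminium dial collar, 48 mm diameter, 22 mm long, sliding on the shaft (2 N friction). Value in m: 0 = home on the shoulder, grows outwards; starts 0.014 to 0.028, hiding the groove. Its outer face is 42 mm + e + this value from shaft_root along -x. Push it inwards on that face, 15 to 23 mm above the shaft axis, beside or over the shaft.
- clip_eye (a point): Bore centre of the big steel spring clip (about 65 g, jaws 5 mm thick along x). x: bore axis, along the shaft when fitted, either way round; z: up to the tab. Two sprung jaws, 30 mm wide in y, end 16.5 mm below. Rested on the full shaft (too thick for it), this point is about 24 mm above the shaft axis; in the groove about 15 mm, then it snaps down with roughly 10 N; home: on the axis.
- clip_tab (a point): Grip point in the clip's tab, 45 mm above clip_eye, same axes. The tab is 16 mm wide in y (grip across these faces, from above), 9 mm thick in x, and spans 26 to 56 mm above clip_eye.
- rack: Fixed grey clip rack, foot 150 (x) x 70 x 8 mm, origin under its centre. Two places, 32 mm either side along x. The big clip stands in one, upright astride a blade 10 mm thick, between cheeks whose tops are 46 mm above the table; lift it straight up at least 30 mm. The other place holds a small dark fork clip that is not used.

How it is judged (in metres and radians):
On the way, in this order (a step that is already met when the one before it is completed fails the run):
1. the collar is pushed home against its shoulder (value of joint collar below 0.002 m), for 0.2 s.
2. the clip has snapped home in the groove (z of clip_eye in the frame of housing between 0.06 and 0.0635 m and y of clip_eye in the frame of housing between -0.0025 and 0.0025 m and x of clip_eye in the frame of housing between -0.097 and -0.059 m), for 0.2 s.
At the end, for the whole second after the job is handed in: The collar is within 3 mm of home and the clip, released, sits in the groove: its bore centre at most 1.5 mm above and 2 mm below the shaft's axis, within 2.5 mm of it sideways, its bore parallel to the shaft within 0.25 rad (all of step 2 and value of joint collar below 0.003 m and angle between the x axis of clip_eye and the x axis of housing, either way round below 0.25 rad); the robot touches nothing.
It fails at once if the clip is forced against the shaft or block (contact forces over 40 N in all) (contact force between clip and housing above 40 N).
It fails at once if the gripper is forced against the collar, shaft or block (over 45 N) (contact force between the fingers and housing above 45 N).
It also fails if it takes over 54 s, if anything falls off the work surface, if the arm or the gripper's body presses on something with over 40 N, if the wrist force passes 120 N, or if a joint passes its speed limit or range.

## Robot

A 7-joint arm with a two-finger parallel gripper is mounted at the origin on the work surface. World frame = base frame: x ahead of the robot, y to its left, z up, the work surface at z = 0. Lengths are in mm, angles in rad, forces in N, time in s.
With the tool pointing down it reaches from about 400 to 875 mm from the base axis. Payload 4.4 kg.
Tool frame: the origin (TCP) lies at the very end of the fingers, on their centre line; the grasp point (between the pads) lies 19 mm behind it (ctrl.grip_depth is the distance from the TCP to the grasp point, in mm); z points along the fingers, x is the direction in which the jaws open and shut, and the axes are right-handed (so a half turn about z gives the same grasp; the last joint's range is limited). The gripper opens to 85 mm and grips with 20 to 120 N. Pads are 22 mm wide; open, the fingers measure 114 mm over their backs; the gripper's body (76 mm by 85 mm) begins 54 mm behind the grasp point. The pads swing forward as they close: fully open they stand 13 mm farther back than shut.
Start: joints at [-1.237, 0.628, 0.038, 1.517, -0.027, 0.996, -0.02], TCP at [252.98, 598.764, 231.313] pointing down, gripper open.
Joint ranges: [-3.06, 3.06], [-0.37, 2.12], [-1.25, 1.32], [0.18, 2.47], [-1.1, 4.24], [0.23, 1.98], [-2.94, 2.94]. Speed limits (rad/s): [2.57, 2.57, 3.14, 3.14, 3.14, 3.14, 3.14].

## Interface

Orientations are given as [roll, pitch, yaw] about the fixed x, y, z axes, in that order (R = Rz(yaw) Ry(pitch) Rx(roll)).
In Python, from cell import ctrl gives the robot as it stands.
- The arm moves only by the shell command python3 -m creep 'ROWS'. ROWS is JSON, a list of rows, each an object with "hand": the opening, from 0 (shut) to 1 (fully open); "travel": the shift along the tool's x, y, z in cm, a list of three; "angular": the turn, a rotation vector about the tool's x, y, z in degrees, a list of three. In form: [{"hand": hand, "travel": [tx, ty, tz], "angular": [rx, ry, rz]}, ...]. A call has 1 to 20 rows; each row is the pose to reach, as a shift and turn from the pose measured when the call began, along the tool's axes at that moment; what a row does not reach only later rows make up. A row lasts 1/10 s, in which the tool goes at most 50 mm and 8.59 degrees, less where a joint would pass 70% of its speed; a pose out of reach is approached as far as the arm can. A call with a gripper value outside its range is refused whole. The fingers move at their own pace and stop on an object; the grip force is fixed at half the most. Time passes only in rows, so rows that repeat a pose let the fingers close. It gives the time, the measured TCP pose, the force and the opening at its end, in the units of the state.
- ctrl.read_state(): the state, without advancing time (a new reading comes with each control period).
- ctrl.get_image(name): name is "scene" or "side" or "wrist"; returns a dict with "frame" (384x512x3 uint8, red, green, blue), "fx", "fy", "cx", "cy" (pixels), "origin" and "orientation" of the camera in the world. Camera axes: x right, y down, z forward; pixel columns grow to the right and rows downward; lengths in mm; the calibration is good to about 2 mm. A picture is of the moment at which its call begins. There is no depth.
- ctrl.finish_job(): hands the job in, once; it reports no verdict.
Trained networks look in the newest picture that a camera, given by its name, has taken for a name from the list of things; names that differ only in an ending like _2 or _b are one class to them, and where a whole thing is asked for, a point or a joint stands for the part that bears it (a point fixed in the world has none). Each returns a list of dicts, best first, with "confidence" (0 to 1); they miss things now and then, are a little off and sometimes report something else, mostly with a low value. They report only what shows in the picture. A call takes as long as a camera call.
- ctrl.regions_of(camera, thing): "region" (384x512 bool, what is visible of it).
- ctrl.spot_point(camera, thing): "at" ([x, y, z] in mm, in world coordinates, good to about 4 mm: a listed point, or the origin of a listed thing).
The state is a dict: "clock": time; "qpos": joint angles; "qd": joint speeds; "tau": joint torques, N m; "eef_pos": TCP position; "tool_rot": TCP orientation; "force": force on the tool from outside, world axes, zero at the start; "torque": the same for the moment, N m; "width": finger opening in mm.
Only numpy, scipy, OpenCV 4.12 (cv2) and the standard library are available. Lean on these libraries where they do the work, as an engineer would, in place of code of your own. Each camera call takes 0.05 s, during which the arm holds its last target. There are 200 camera calls.

## Working session

There is one attempt and no reset: what is moved stays moved. The work goes in short steps, Python scripts to look and compute and a shell command to move; the robot and the scene stay as the last step left them, time stands still between calls to the robot, and variables do not carry over. Pictures are saved under pics/ and viewed, about 8 in all and at most 12, crops included, and the job is handed in when it is done.

```bash
ls; mkdir -p pics; python3 - <<'E'
from cell import ctrl
import cv2,numpy as np
s=ctrl.read_state(); print({k:np.round(v,3).tolist() for k,v in s.items()})
ims=[]
for n in ["scene","side"]:
    d=ctrl.get_image(n); ims.append(d["frame"][:,:,::-1])
    print(n,d["fx"],d["cx"],d["cy"],np.round(d["origin"],1),np.round(d["orientation"],3))
    for t in ["housing","shaft_root","collar","clip_eye","clip_tab","rack"]:
        try:
            for r in ctrl.spot_point(n,t)[:2]: print(n,t,np.round(r["at"],1),round(r["confidence"],2))
        except Exception as e: print(t,e)
cv2.imwrite("pics/a.png",cv2.resize(np.vstack(ims),None,fx=.78,fy=.78))
cv2.imwrite("pics/scene.png",cv2.resize(ims[0],(800,600)))
cv2.imwrite("pics/side.png",cv2.resize(ims[1],(800,600)))
E
```

```text
pics
{'clock': 0.0, 'qpos': [-1.237, 0.629, 0.038, 1.518, -0.027, 0.996, -0.02], 'qd': [0.0, -0.001, 0.001, -0.002, -0.001, 0.0, 0.0], 'tau': [-0.0, -56.342, 1.227, -19.344, 0.011, 0.011, 0.0], 'eef_pos': [252.713, 598.166, 230.364], 'tool_rot': [3.142, 0.002, 1.171], 'force': [-0.852, 0.263, -0.347], 'torque': [-0.029, 0.041, 0.018], 'width': 85.438}
scene 478.1896756450238 251.10390831698015 191.17368471198964 [996.8 319.9 629.2] [-2.317e+00  1.000e-03  2.287e+00]
scene housing [541.1  89.6  -1.9] 0.64
scene shaft_root [552.7  65.4  54.6] 0.8
scene shaft_root [ 499.1 -237.9   -3.6] 0.64
collar it knows: clip_eye, clip_tab, housing, rack, shaft_root
scene clip_eye [ 532.8 -245.    33.9] 0.67
scene clip_tab [ 529.8 -244.2   73.7] 0.77
scene rack [ 497.2 -241.4   -1.3] 0.97
side 347.46129137640474 261.0495297281417 189.90934586606573 [232.7 260.9 606.7] [-2.42  -0.006 -2.296]
side housing [537.   90.4   4.5] 0.61
side housing [554.9  63.8  60.5] 0.29
side shaft_root [552.7  63.8  59.7] 0.8
collar it knows: clip_eye, clip_tab, housing, rack, shaft_root
side clip_tab [ 533.  -238.2   70.2] 0.48
side rack [ 503.6 -242.4   -0.9] 0.79
```

View pics/scene.png

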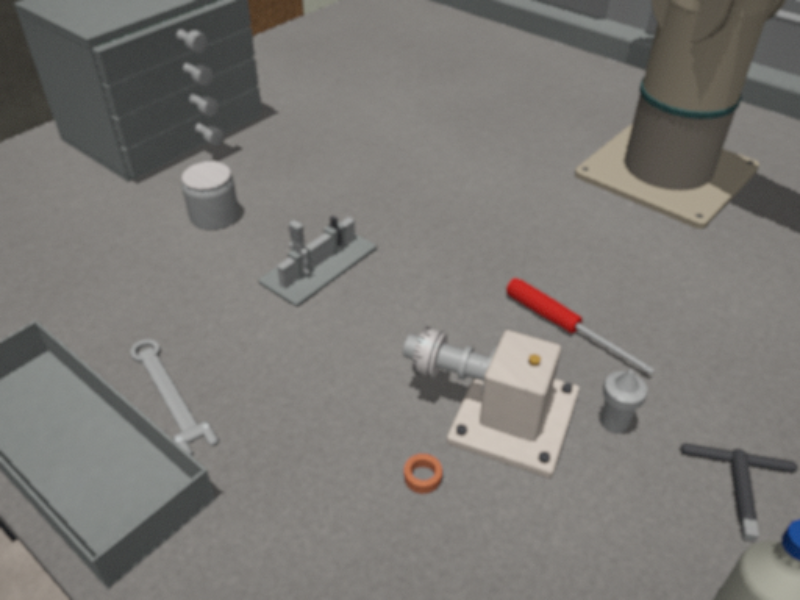

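View pics/side.png

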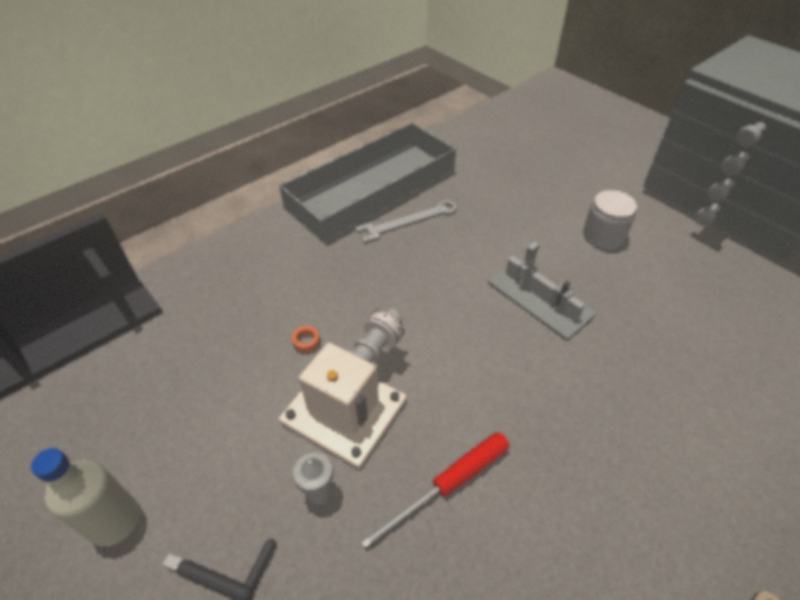

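```bash
cat > h.py <<'E'
import numpy as np,cv2
from scipy.spatial.transform import Rotation as Ro
from scipy.optimize import minimize
from cell import ctrl
def proj(d,P):
    R=Ro.from_euler('xyz',d["orientation"]).as_matrix()
    p=(np.asarray(P,float)-d["origin"])@R
    return np.c_[d["fx"]*p[:,0]/p[:,2]+d["cx"],d["fy"]*p[:,1]/p[:,2]+d["cy"]]
def box(x,y,z): return np.array([[a,b,c] for a in x for b in y for c in z],float)
def cyl(x,r,z=62,n=24):
    t=np.linspace(0,2*np.pi,n,endpoint=False)
    return np.array([[a,r*np.cos(u),z+r*np.sin(u)] for a in x for u in t])
def pose(P,x,y,yaw): return P@Ro.from_euler('z',yaw).as_matrix().T+[x,y,0]
def housing(e,c,root=-30):
    return [box([-55,55],[-60,60],[0,14]),box([-30,30],[-35,35],[14,92]),
     cyl([root,root-82-e],13),cyl([root,root-20-e],18),cyl([root-20-e-c,root-42-e-c],24)]
def mask(d,parts):
    m=np.zeros((384*4,512*4),np.uint8)
    for P in parts:
        h=cv2.convexHull(((proj(d,P)+.5)*4).astype(np.int32)); cv2.fillConvexPoly(m,h,255)
    return cv2.resize(m,(512,384),interpolation=cv2.INTER_AREA)/255.
def save(n,d,s=None,crop=None,lines=()):
    im=d["frame"][:,:,::-1].copy()
    if crop: x0,x1,y0,y1=crop; im=im[y0:y1,x0:x1]
    k=min(800/im.shape[1],600/im.shape[0]); cv2.imwrite("pics/%s.png"%n,cv2.resize(im,None,fx=k,fy=k,interpolation=cv2.INTER_CUBIC))
E
python3 - <<'E'
from h import *
ds=[];ms=[]
for n in ["scene","side"]:
    d=ctrl.get_image(n); r=ctrl.regions_of(n,"housing"); print([(x["confidence"],x["region"].sum()) for x in r])
    ds.append(d);ms.append(r[0]["region"].astype(float))
    r=ctrl.regions_of(n,"rack"); print([(x["confidence"],x["region"].sum()) for x in r])
    r=ctrl.regions_of(n,"clip_eye"); print([(x["confidence"],x["region"].sum()) for x in r])
def cost(v):
    x,y,a,e,c=v; c2=0
    for d,m in zip(ds,ms):
        q=mask(d,[pose(P,x,y,a) for P in housing(e,c)]); c2+=np.abs(q-m).sum()/m.sum()
    return c2+ .01*max(0,abs(e)-16)
best=None
for e0 in(-8,8):
    v0=np.array([539,90,np.arctan2(25.5,-13.7),e0,20]); sx=np.vstack([v0]+[v0+np.eye(5)[i]*[6,6,.1,6,5][i] for i in range(5)])
    r=minimize(cost,v0,method="Nelder-Mead",options=dict(initial_simplex=sx,maxfev=400,xatol=.05,fatol=1e-5)); print(np.round(r.x,3),r.fun)
    if best is None or r.fun<best.fun: best=r
v=best.x
im=[]
for d,m in zip(ds,ms):
    f=d["frame"][:,:,::-1].copy(); f=cv2.resize(f,None,fx=3,fy=3)
    for P in housing(v[3],v[4]):
        h=cv2.convexHull(((proj(d,pose(P,*v[:3]))+.5)*3).astype(np.int32)); cv2.polylines(f,[h],True,(0,255,0),1)
    u=(proj(d,[[v[0],v[1],50]])[0]*3).astype(int); im.append(f[max(0,u[1]-250):u[1]+250,max(0,u[0]-200):u[0]+200][:500,:400])
cv2.imwrite("pics/fit.png",np.hstack(im))
E
```

```text
[(0.92, np.int64(6257))]
[(0.73, np.int64(1746))]
[(0.67, np.int64(199))]
[(0.82, np.int64(4469))]
[(0.78, np.int64(1661))]
[(0.67, np.int64(130))]
[539.54   91.026   1.898  10.862  25.039] 0.08409944471193706
[539.805  91.205   1.892   9.904  26.334] 0.08446044163003794
```

View pics/fit.png

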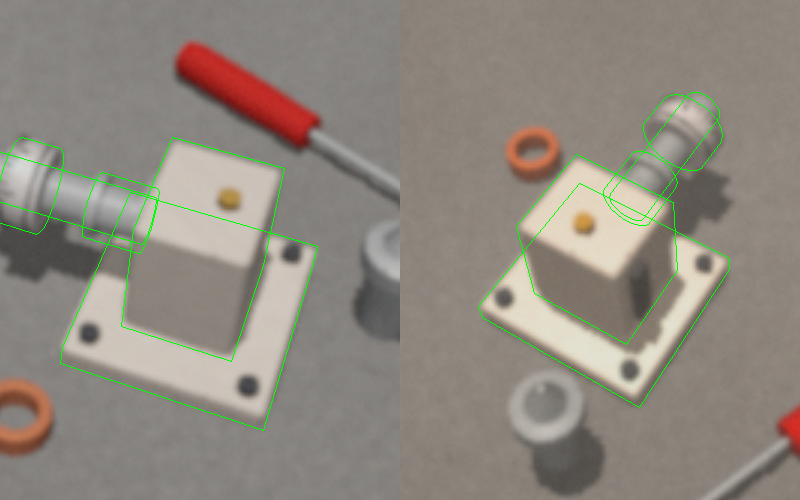

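```bash
python3 - <<'E'
from h import *
from scipy.optimize import least_squares
D={n:ctrl.get_image(n) for n in["scene","side"]}
v=[539.5,91,1.898]
for n,d in D.items():
    print(n,"top",np.round(proj(d,pose(box([-30,30],[-35,35],[92,106]),*v))*1.5625).tolist())
    print(n,"foot",np.round(proj(d,pose(box([-55,55],[-60,60],[14]),*v))*1.5625).tolist())
E
```

```text
scene top [[484.0, 375.0], [485.0, 365.0], [504.0, 327.0], [506.0, 317.0], [546.0, 393.0], [548.0, 383.0], [563.0, 343.0], [565.0, 333.0]]
scene foot [[447.0, 436.0], [482.0, 356.0], [554.0, 471.0], [580.0, 384.0]]
side top [[327.0, 339.0], [326.0, 332.0], [378.0, 364.0], [377.0, 357.0], [296.0, 377.0], [294.0, 370.0], [348.0, 404.0], [347.0, 397.0]]
side foot [[329.0, 354.0], [408.0, 393.0], [277.0, 418.0], [360.0, 465.0]]
```

```bash
cat >> h.py <<'E'
def rel(p,yaw):
    "world TCP target (mm) and yaw, tool down -> travel cm, angular deg"
    s=ctrl.read_state(); R=Ro.from_euler('xyz',s["tool_rot"]); T=Ro.from_euler('xyz',[np.pi,0,yaw])
    print("now",np.round(s["eef_pos"],1),np.round(s["tool_rot"],3),"F",np.round(s["force"],1),"w",round(s["width"],1),"t",round(s["clock"],2))
    print("travel",np.round(R.inv().apply(np.array(p)-s["eef_pos"])/10,2),"angular",np.round(np.degrees((R.inv()*T).as_rotvec()),1))
E
python3 -m creep '[{"hand":0,"travel":[-10,12,-1],"angular":[0,0,12]},{"hand":0,"travel":[-10,12,-1],"angular":[0,0,12]},{"hand":0,"travel":[-20,24,-2],"angular":[0,0,24]},{"hand":0,"travel":[-20,24,-2],"angular":[0,0,24]},{"hand":0,"travel":[-30,36,-3],"angular":[0,0,36]},{"hand":0,"travel":[-30,36,-3],"angular":[0,0,36]},{"hand":0,"travel":[-43,52,-3],"angular":[0,0,48]},{"hand":0,"travel":[-43,52,-3],"angular":[0,0,48]},{"hand":0,"travel":[-43,52,-3],"angular":[0,0,48]},{"hand":0,"travel":[-43,52,-3],"angular":[0,0,48]},{"hand":0,"travel":[-43,52,-3],"angular":[0,0,48]},{"hand":0,"travel":[-43,52,-3],"angular":[0,0,48]},{"hand":0,"travel":[-43,52,-3],"angular":[0,0,48]},{"hand":0,"travel":[-43,52,-3],"angular":[0,0,48]},{"hand":0,"travel":[-43,52,-3],"angular":[0,0,48]},{"hand":0,"travel":[-43,52,-3],"angular":[0,0,48]}]'
python3 - <<'E'
from h import *
rel([568,0,230],.327)
d=ctrl.get_image("wrist"); print(d["fx"],d["cx"],d["cy"],np.round(d["origin"],1),np.round(d["orientation"],3))
for t in ["housing","shaft_root","clip_eye","clip_tab"]:
    for r in ctrl.spot_point("wrist",t)[:2]: print(t,np.round(r["at"],1),round(r["confidence"],2))
save("w1",d)
E
```

```text
clock: 2.7
eef_pos: [564.5, 0.1, 261.1]
tool_rot: [-3.141, 0.0, 0.332]
force: [0.5, -0.1, 0.7]
width: -0.4
now [5.645e+02 1.000e-01 2.611e+02] [-3.141  0.     0.332] F [ 0.5 -0.1  0.7] w -0.4 t 2.7
travel [0.33 0.13 3.11] angular [-0.   0.   0.3]
314.85870494791874 258.40909261647187 186.26024320196788 [540.4  65.1 403.2] [2.866 0.    0.332]
housing [540.7  92.    1. ] 0.83
shaft_root [549.9  62.1  64.6] 0.74
```

View pics/w1.png

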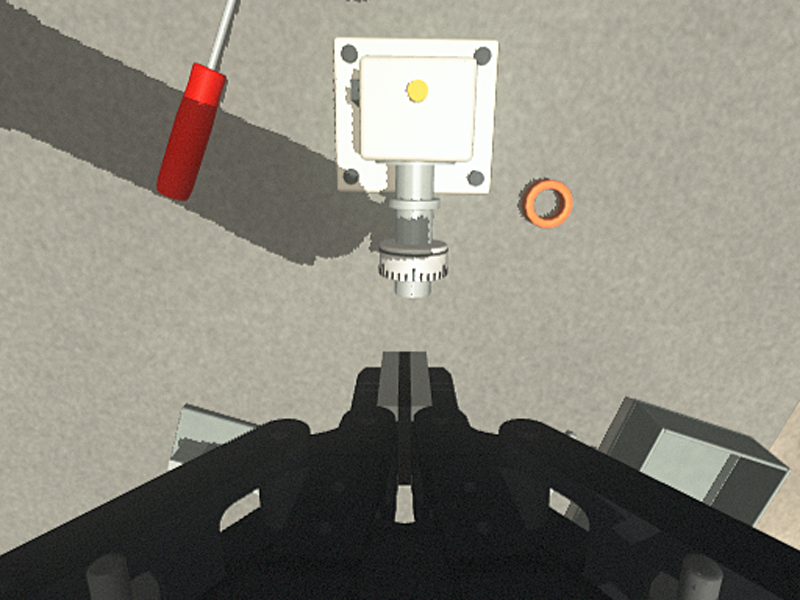

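```bash
python3 - <<'E'
from h import *
from scipy.optimize import least_squares
d=ctrl.get_image("wrist")
H=[([55,60,14],(335,38)),([55,-60,14],(498,41)),([-55,-60,14],(491,194)),([-55,60,14],(337,191)),
([30,35,92],(360,57)),([30,-35,92],(475,57)),([-30,-35,92],(474,160)),([-30,35,92],(360,160))]
S=[([-112,13,62,-1,0],(394,297)),([-112,-13,62,-1,0],(431,297)),([-72,24,62,-1,-1],(378,277)),([-72,-24,62,-1,-1],(448,277)),([-50,18,62,-1,0],(389,207)),([-50,-18,62,-1,0],(439,207)),([-50,24,62,-1,-1],(379,247)),([-50,-24,62,-1,-1],(448,245))]
def f(v,k=0):
    x,y,a,e,c=v
    P=[p for p,_ in H]+[[p[0]+p[3]*e+p[4]*c,p[1],p[2]] for p,_ in S]
    u=np.array([q for _,q in H+S])/1.5625
    return (proj(d,pose(np.array(P,float),x,y,a))-u).ravel()
r=least_squares(f,[540,91,1.9,10,25],loss="soft_l1"); print(np.round(r.x,3)); print(np.round(f(r.x).reshape(-1,2),1).tolist())
x,y,a,e,c=r.x
for n,dx in [("collar face",-72-e-c),("groove",-78-e),("end",-112-e),("root",-30)]: print(n,np.round(pose(np.array([[dx,0,62]]),x,y,a),1))
E
```

```text
[539.897  91.755   1.893  11.284  26.365]
[[-1.5, -0.8], [1.1, -1.1], [-0.4, 0.5], [-0.4, 1.0], [-1.1, -1.4], [2.6, -0.3], [-0.2, 2.2], [-0.4, 1.2], [0.6, -1.4], [-0.1, -1.1], [1.1, -0.4], [-0.8, 0.1], [-0.4, 0.8], [1.1, 1.3], [0.4, -0.7], [-0.1, 1.2]]
collar face [[574.6 -12.2  62. ]]
groove [[568.2   7.1  62. ]]
end [[579.  -25.2  62. ]]
root [[549.4  63.3  62. ]]
```

```bash
python3 - <<'E'
from h import *
rel([582.1,-34.4,110],.322)
rel([582.1,-34.4,80],.322)
E
```

```text
now [564.3   1.6 261.4] [-3.141 -0.     0.335] F [0.9 0.4 0.4] w 0.0 t 3.0
travel [ 0.49  3.99 15.13] angular [-0.  -0.   0.8]
now [564.3   1.6 261.4] [-3.141 -0.     0.335] F [0.9 0.4 0.4] w 0.0 t 3.0
travel [ 0.49  3.99 18.13] angular [-0.  -0.   0.8]
```

```bash
python3 -m creep '[{"hand":0,"travel":[0.5,4,3],"angular":[0,0,0.8]},{"hand":0,"travel":[0.5,4,7],"angular":[0,0,0.8]},{"hand":0,"travel":[0.5,4,11],"angular":[0,0,0.8]},{"hand":0,"travel":[0.5,4,14],"angular":[0,0,0.8]},{"hand":0,"travel":[0.5,4,17],"angular":[0,0,0.8]},{"hand":0,"travel":[0.5,4,18.1],"angular":[0,0,0.8]},{"hand":0,"travel":[0.5,4,18.1],"angular":[0,0,0.8]},{"hand":0,"travel":[0.5,4,18.1],"angular":[0,0,0.8]}]'
python3 - <<'E'
from h import *
a=1.893
for x in (-105,-94.3): rel(pose(np.array([[x,0,80]]),539.9,91.755,a)[0],.322)
E
```

```text
clock: 3.8
eef_pos: [583.1, -34.3, 81.4]
tool_rot: [3.141, -0.002, 0.322]
force: [-0.1, 0.3, 0.1]
width: -0.1
now [583.1 -34.3  81.4] [ 3.141e+00 -2.000e-03  3.220e-01] F [-0.1  0.3  0.1] w -0.1 t 3.8
travel [-0.1  -2.82  0.14] angular [ 0.  -0.1 -0. ]
now [583.1 -34.3  81.4] [ 3.141e+00 -2.000e-03  3.220e-01] F [-0.1  0.3  0.1] w -0.1 t 3.8
travel [-0.1  -3.89  0.14] angular [ 0.  -0.1 -0. ]
```

```bash
python3 -m creep '[{"hand":0,"travel":[-0.1,-0.4,0.1],"angular":[0,0,0]},{"hand":0,"travel":[-0.1,-0.8,0.1],"angular":[0,0,0]},{"hand":0,"travel":[-0.1,-1.1,0.1],"angular":[0,0,0]},{"hand":0,"travel":[-0.1,-1.4,0.1],"angular":[0,0,0]},{"hand":0,"travel":[-0.1,-1.4,0.1],"angular":[0,0,0]}]'
python3 -m creep '[{"hand":0,"travel":[0,-0.3,0],"angular":[0,0,0]},{"hand":0,"travel":[0,-0.6,0],"angular":[0,0,0]},{"hand":0,"travel":[0,-0.9,0],"angular":[0,0,0]},{"hand":0,"travel":[0,-1.2,0],"angular":[0,0,0]},{"hand":0,"travel":[0,-1.5,0],"angular":[0,0,0]},{"hand":0,"travel":[0,-1.8,0],"angular":[0,0,0]},{"hand":0,"travel":[0,-1.8,0],"angular":[0,0,0]}]'
python3 - <<'E'
from h import *
a=1.893
for x in (-94.3,): rel(pose(np.array([[x,0,80]]),539.9,91.755,a)[0],.322)
E
```

```text
clock: 4.3
eef_pos: [577.9, -21.0, 80.8]
tool_rot: [3.141, -0.002, 0.322]
force: [0.5, 0.1, 0.6]
width: -0.0
clock: 5.0
eef_pos: [571.9, -3.0, 80.7]
tool_rot: [-3.141, -0.002, 0.323]
force: [-0.1, -0.5, 0.6]
width: 0.0
now [571.9  -3.   80.7] [-3.141e+00 -2.000e-03  3.230e-01] F [-0.1 -0.5  0.6] w 0.0 t 5.0
travel [-0.04 -0.57  0.07] angular [-0.  -0.1  0.1]
```

```bash
python3 -m creep '[{"hand":0,"travel":[0,-0.15,0],"angular":[0,0,0]},{"hand":0,"travel":[0,-0.3,0],"angular":[0,0,0]},{"hand":0,"travel":[0,-0.3,0],"angular":[0,0,0]}]'
python3 - <<'E'
from h import *
d=ctrl.get_image("wrist"); save("w2",d,crop=(156,356,60,210))
E
```

```text
clock: 5.3
eef_pos: [570.9, 0.1, 80.7]
tool_rot: [-3.141, -0.002, 0.323]
force: [1.1, -1.1, -0.5]
width: -0.3
```

View pics/w2.png

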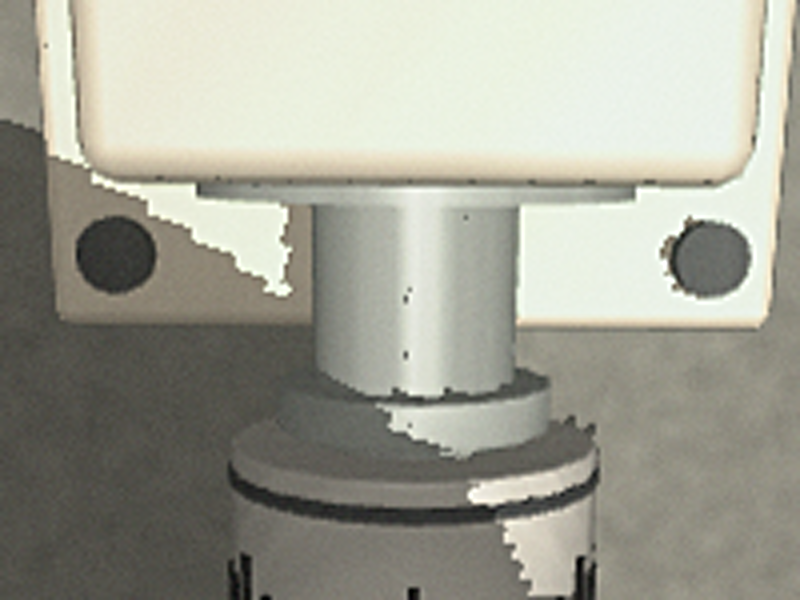

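```bash
for i in 1 2; do python3 -m creep '[{"hand":0,"travel":[0,-0.1,0],"angular":[0,0,0]},{"hand":0,"travel":[0,-0.1,0],"angular":[0,0,0]}]'; done
```

```text
clock: 5.55
eef_pos: [570.6, 1.2, 80.8]
tool_rot: [-3.141, -0.002, 0.323]
force: [-0.2, -1.2, 0.3]
width: 0.1
clock: 5.75
eef_pos: [570.3, 1.9, 80.8]
tool_rot: [-3.141, -0.002, 0.323]
force: [0.4, -3.5, -0.5]
width: 0.4
```

```bash
for i in 1 2; do python3 -m creep '[{"hand":0,"travel":[0,-0.1,0],"angular":[0,0,0]},{"hand":0,"travel":[0,-0.1,0],"angular":[0,0,0]}]'; done
```

```text
clock: 5.95
eef_pos: [570.3, 2.0, 80.8]
tool_rot: [3.141, -0.003, 0.323]
force: [1.4, -4.8, 0.8]
width: -0.1
clock: 6.15
eef_pos: [570.3, 2.0, 80.9]
tool_rot: [3.139, -0.003, 0.322]
force: [1.2, -4.1, -0.8]
width: -0.2
```

```bash
python3 -m creep '[{"hand":0,"travel":[0,-0.2,0],"angular":[0,0,0]},{"hand":0,"travel":[0,-0.25,0],"angular":[0,0,0]},{"hand":0,"travel":[0,-0.25,0],"angular":[0,0,0]},{"hand":0,"travel":[0,-0.25,0],"angular":[0,0,0]}]'
```

```text
clock: 6.55
eef_pos: [570.2, 2.1, 81.0]
tool_rot: [3.136, -0.004, 0.32]
force: [2.7, -7.2, -2.7]
width: -0.2
```

```bash
python3 -m creep '[{"hand":0,"travel":[0,1,0],"angular":[0,0,0]},{"hand":0,"travel":[0,2,-2],"angular":[0,0,0]},{"hand":0,"travel":[0,3,-7],"angular":[0,0,0]},{"hand":0,"travel":[0,3,-11],"angular":[0,0,0]}]'
python3 - <<'E'
from h import *
rel([592,-242,200],1.571)
E
```

```text
clock: 6.95
eef_pos: [578.8, -26.8, 192.4]
tool_rot: [3.137, -0.002, 0.319]
force: [0.8, -0.2, -0.1]
width: 0.3
now [578.8 -26.8 192.4] [ 3.137e+00 -2.000e-03  3.190e-01] F [ 0.8 -0.2 -0.1] w 0.3 t 6.95
travel [-5.5  20.85 -0.68] angular [  0.3   0.  -71.7]
```

```bash
python3 -m creep '[{"hand":0.6,"travel":[-1,4,-0.7],"angular":[0,0,-8]},{"hand":0.6,"travel":[-2,8,-0.7],"angular":[0,0,-16]},{"hand":0.6,"travel":[-3,12,-0.7],"angular":[0,0,-24]},{"hand":0.6,"travel":[-4,16,-0.7],"angular":[0,0,-32]},{"hand":0.6,"travel":[-5.5,20.8,-0.7],"angular":[0,0,-40]},{"hand":0.6,"travel":[-5.5,20.8,-0.7],"angular":[0,0,-48]},{"hand":0.6,"travel":[-5.5,20.8,-0.7],"angular":[0,0,-56]},{"hand":0.6,"travel":[-5.5,20.8,-0.7],"angular":[0,0,-64]},{"hand":0.6,"travel":[-5.5,20.8,-0.7],"angular":[0,0,-71.7]},{"hand":0.6,"travel":[-5.5,20.8,-0.7],"angular":[0,0,-71.7]},{"hand":0.6,"travel":[-5.5,20.8,-0.7],"angular":[0,0,-71.7]},{"hand":0.6,"travel":[-5.5,20.8,-0.7],"angular":[0,0,-71.7]}]'
python3 - <<'E'
from h import *
rel([592,-242,200],1.571)
d=ctrl.get_image("wrist"); print(np.round(d["origin"],1),np.round(d["orientation"],3))
for t in ["rack","clip_eye","clip_tab"]:
    for r in ctrl.spot_point("wrist",t)[:2]: print(t,np.round(r["at"],1),round(r["confidence"],2))
save("w3",d)
E
```

```text
clock: 8.15
eef_pos: [591.7, -241.1, 200.1]
tool_rot: [3.138, 0.003, 1.569]
force: [0.1, -0.3, -0.3]
width: 51.1
now [ 591.7 -241.1  200.1] [3.138e+00 3.000e-03 1.569e+00] F [ 0.1 -0.3 -0.3] w 51.1 t 8.15
travel [-0.09  0.03  0.01] angular [ 0.2  0.2 -0.1]
[ 520.6 -240.7  342. ] [2.862 0.004 1.569]
rack [ 500.8 -242.8    2. ] 0.95
clip_eye [ 532.  -240.1   30.1] 0.79
clip_eye [ 529.  -242.    75.6] 0.67
clip_tab [ 533.2 -242.    76.5] 0.79
```

View pics/w3.png

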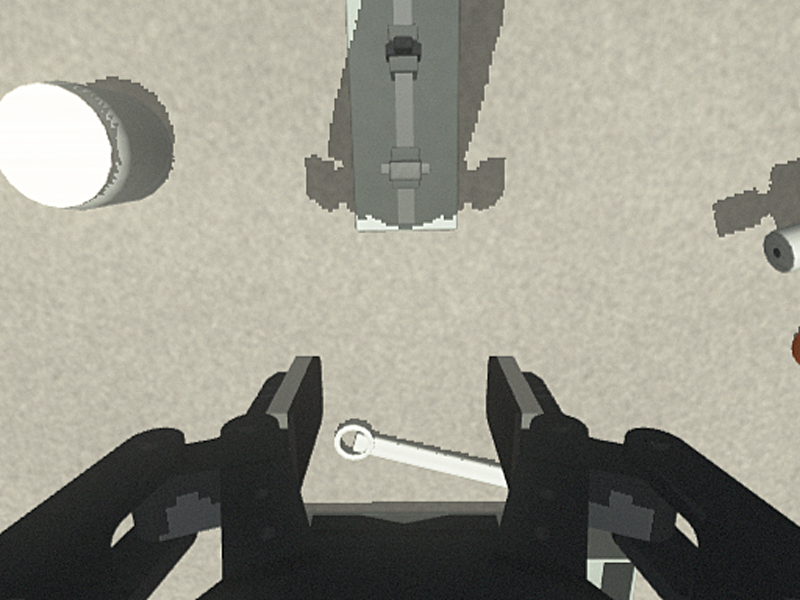

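```bash
cat >> h.py <<'E'
def ray(d,u,z):
    R=Ro.from_euler('xyz',d["orientation"]).as_matrix()
    v=R@np.array([(u[0]-d["cx"])/d["fx"],(u[1]-d["cy"])/d["fy"],1]); o=np.array(d["origin"])
    return o+v*(z-o[2])/v[2]
E
python3 - <<'E'
from h import *
d=ctrl.get_image("wrist"); k=1.5625
for n,u,z in [("L",(347,30),8),("L2",(356,214),8),("R",(461,30),8),("R2",(457,214),8),("tabtop",(404,168),86),("tabface",(404,180),72),("tabL",(390,160),86),("tabR",(420,160),86),("small",(403,46),50),("bladeend",(405,215),40)]:
    print(n,np.round(ray(d,np.array(u)/k,z),1))
E
```

```text
L [ 450.  -277.1    8. ]
L2 [ 562.4 -274.6    8. ]
R [ 450.1 -207.2    8. ]
R2 [ 562.4 -206.4    8. ]
tabtop [ 529.5 -241.9   86. ]
tabface [ 536.3 -241.9   72. ]
tabL [ 525.6 -248.9   86. ]
tabR [ 525.6 -233.8   86. ]
small [ 466.8 -242.5   50. ]
bladeend [ 559.  -241.4   40. ]
```

```bash
python3 -m creep '[{"hand":0.6,"travel":[0,-3,4],"angular":[0.2,0.2,-0.5]},{"hand":0.6,"travel":[0,-5.9,8],"angular":[0.2,0.2,-0.5]},{"hand":0.6,"travel":[0,-5.97,9],"angular":[0.2,0.2,-0.5]},{"hand":0.6,"travel":[0,-5.97,9],"angular":[0.2,0.2,-0.5]},{"hand":0.6,"travel":[0,-5.97,9],"angular":[0.2,0.2,-0.5]}]'
python3 - <<'E'
from h import *
rel([532.2,-241.5,60],1.58)
d=ctrl.get_image("wrist"); save("w4",d)
for t in ["clip_eye","clip_tab"]:
    for r in ctrl.spot_point("wrist",t)[:2]: print(t,np.round(r["at"],1),round(r["confidence"],2))
E
```

```text
clock: 8.9
eef_pos: [534.5, -241.8, 110.9]
tool_rot: [3.139, 0.001, 1.579]
force: [0.8, -0.7, -0.2]
width: 51.4
now [ 534.5 -241.8  110.9] [3.139e+00 1.000e-03 1.579e+00] F [ 0.8 -0.7 -0.2] w 51.4 t 8.9
travel [ 0.03 -0.24  5.09] angular [ 0.2  0.  -0. ]
clip_eye [ 530.5 -238.3   29.5] 0.75
clip_tab [ 530.8 -242.5   74.5] 0.93
```

View pics/w4.png

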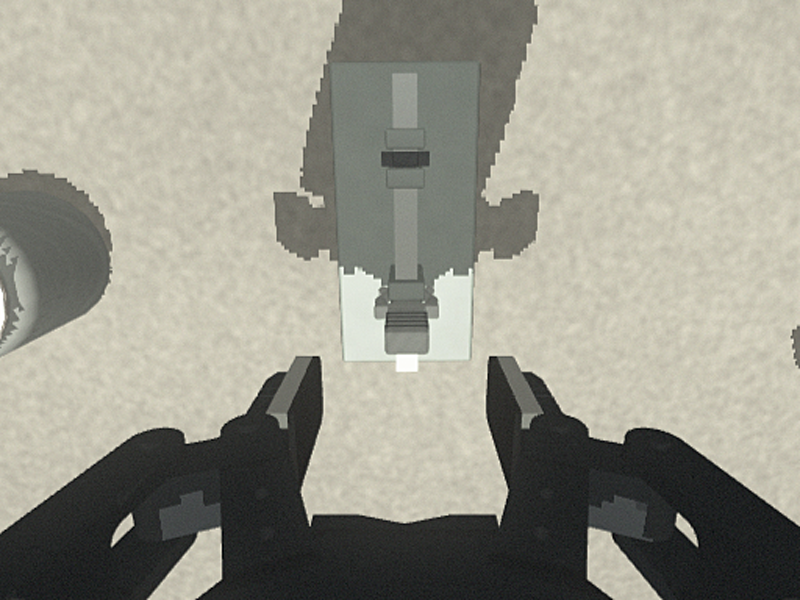

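```bash
python3 - <<'E'
from h import *
d=ctrl.get_image("wrist"); k=1.5625
c=np.array([ray(d,np.array(u)/k,8) for u in [(331,62),(480,62),(343,360),(472,360)]]); print(np.round(c,1).tolist(),np.round(c.mean(0),1), "yaw",np.arctan2(*(c[2:].sum(0)-c[:2].sum(0))[[1,0]]))
for z in(82,86,90):
  for u in [(386,330),(430,330),(386,353),(430,353)]: print(z,np.round(ray(d,np.array(u)/k,z),1))
E
```

```text
[[425.1, -276.5, 8.0], [424.5, -208.4, 8.0], [572.9, -274.8, 8.0], [572.2, -205.1, 8.0]] [ 498.7 -241.2    8. ] yaw 0.017171599600928174
82 [ 527.7 -248.8   82. ]
82 [ 527.5 -232.5   82. ]
82 [ 536.9 -248.8   82. ]
82 [ 536.7 -232.3   82. ]
86 [ 526.2 -248.6   86. ]
86 [ 526.  -232.7   86. ]
86 [ 535.1 -248.6   86. ]
86 [ 535.  -232.5   86. ]
90 [ 524.7 -248.5   90. ]
90 [ 524.5 -232.9   90. ]
90 [ 533.4 -248.5   90. ]
90 [ 533.3 -232.7   90. ]
```

```bash
python3 -m creep '[{"hand":0.6,"travel":[0.12,-0.39,0.5],"angular":[0.1,0,-0.5]},{"hand":0.6,"travel":[0.12,-0.39,2],"angular":[0.1,0,-0.5]},{"hand":0.6,"travel":[0.12,-0.39,3.5],"angular":[0.1,0,-0.5]},{"hand":0.6,"travel":[0.12,-0.39,4.7],"angular":[0.1,0,-0.5]},{"hand":0.6,"travel":[0.12,-0.39,5.2],"angular":[0.1,0,-0.5]},{"hand":0.6,"travel":[0.12,-0.39,5.2],"angular":[0.1,0,-0.5]},{"hand":0.6,"travel":[0.12,-0.39,5.2],"angular":[0.1,0,-0.5]}]'
python3 - <<'E'
from h import *
rel([530.6,-240.6,59],1.588)
E
```

```text
clock: 9.8
eef_pos: [530.7, -240.7, 59.5]
tool_rot: [3.14, 0.001, 1.588]
force: [-0.6, 0.7, -0.3]
width: 51.1
now [ 530.7 -240.7   59.5] [3.140e+00 1.000e-03 1.588e+00] F [-0.6  0.7 -0.3] w 51.1 t 9.8
travel [ 0.01 -0.01  0.05] angular [0.1 0.1 0. ]
```

```bash
python3 -m creep '[{"hand":0.15,"travel":[0,0,0],"angular":[0,0,0]},{"hand":0,"travel":[0,0,0],"angular":[0,0,0]},{"hand":0,"travel":[0,0,0],"angular":[0,0,0]},{"hand":0,"travel":[0,0,0],"angular":[0,0,0]},{"hand":0,"travel":[0,0,0],"angular":[0,0,0]},{"hand":0,"travel":[0,0,0],"angular":[0,0,0]},{"hand":0,"travel":[0,0,0],"angular":[0,0,0]}]'
```

```text
clock: 10.5
eef_pos: [531.1, -241.0, 60.2]
tool_rot: [3.139, 0.002, 1.588]
force: [-0.6, 0.6, 5.5]
width: 14.9
```

```bash
python3 -m creep '[{"hand":0,"travel":[0,0,-1],"angular":[0,0,0]},{"hand":0,"travel":[0,0,-3],"angular":[0,0,0]},{"hand":0,"travel":[0,0,-5],"angular":[0,0,0]},{"hand":0,"travel":[0,0,-8],"angular":[0,0,0]},{"hand":0,"travel":[0,0,-12],"angular":[0,0,0]},{"hand":0,"travel":[0,0,-12],"angular":[0,0,0]}]'
python3 - <<'E'
from h import *
p=pose(np.array([[-89.5,0,150]]),539.9,91.755,1.893)[0]; print(p)
rel(p,.322)
d=ctrl.get_image("wrist"); save("w5",d)
for c in ["wrist","scene","side"]:
  if c!="wrist": ctrl.get_image(c)
  for t in ["clip_eye","clip_tab"]:
    for r in ctrl.spot_point(c,t)[:1]: print(c,t,np.round(r["at"],1),round(r["confidence"],2))
E
```

```text
clock: 11.1
eef_pos: [534.1, -242.1, 185.6]
tool_rot: [3.129, 0.006, 1.588]
force: [0.5, -1.1, -1.3]
width: 14.9
[568.24085518   6.86067788 150.        ]
now [ 534.1 -242.1  185.6] [3.129 0.006 1.588] F [ 0.5 -1.1 -1.3] w 14.9 t 11.1
travel [24.86  3.8   3.47] angular [ 0.8 -0.2 72.5]
wrist clip_eye [ 534.2 -241.8  156.4] 0.81
wrist clip_tab [ 531.6 -243.3  199.2] 0.62
scene clip_eye [ 530.8 -244.7  152.6] 0.5
scene clip_tab [ 530.5 -242.3  195.8] 0.56
side clip_eye [ 531.8 -242.9  152.6] 0.61
side clip_tab [ 528.2 -239.3  192.4] 0.58
```

View pics/w5.png

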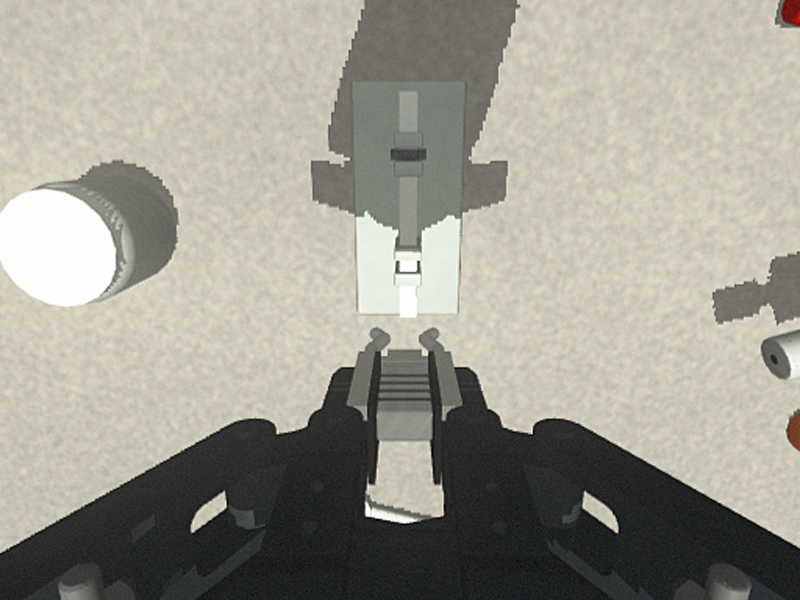

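```bash
python3 - <<'E'
from h import *
d=ctrl.get_image("wrist"); k=1.5625; s=ctrl.read_state(); R=Ro.from_euler('xyz',s["tool_rot"]); print(s["eef_pos"])
for dz in (24,27,30):
  P=np.array([R.inv().apply(ray(d,np.array(u)/k,s["eef_pos"][2]+dz)-s["eef_pos"]) for u in [(377,402),(432,402),(377,440),(432,440)]]); print(dz,np.round(P,1).tolist(),np.round(P.mean(0),1))
E
python3 -m creep '[{"hand":0,"travel":[4,0.6,1],"angular":[0.8,0,8]},{"hand":0,"travel":[8,1.2,2],"angular":[0.8,0,16]},{"hand":0,"travel":[12,1.8,3],"angular":[0.8,0,24]},{"hand":0,"travel":[16,2.4,3.4],"angular":[0.8,0,32]},{"hand":0,"travel":[20,3,3.4],"angular":[0.8,0,40]},{"hand":0,"travel":[23,3.5,3.4],"angular":[0.8,0,48]},{"hand":0,"travel":[24.9,3.8,3.4],"angular":[0.8,0,56]},{"hand":0,"travel":[24.9,3.8,3.4],"angular":[0.8,0,64]},{"hand":0,"travel":[24.9,3.8,3.4],"angular":[0.8,0,72.5]},{"hand":0,"travel":[24.9,3.8,3.4],"angular":[0.8,0,72.5]},{"hand":0,"travel":[24.9,3.8,3.4],"angular":[0.8,0,72.5]},{"hand":0,"travel":[24.9,3.8,3.4],"angular":[0.8,0,72.5]}]'
python3 - <<'E'
from h import *
p=pose(np.array([[-89.5,0,120]]),539.9,91.755,1.893)[0]
rel(p,.322)
d=ctrl.get_image("wrist"); save("w6",d,crop=(130,386,96,288))
E
```

```text
[ 530.41091557 -240.59350467  179.36641254]
24 [[-7.3, -6.7, -24.0], [7.3, -6.7, -24.0], [-7.5, 4.8, -24.0], [7.5, 4.8, -24.0]] [  0.   -0.9 -24. ]
27 [[-7.1, -8.3, -27.0], [7.2, -8.3, -27.0], [-7.3, 2.9, -27.0], [7.3, 2.9, -27.0]] [  0.   -2.7 -27. ]
30 [[-6.9, -9.9, -30.0], [7.0, -10.0, -30.0], [-7.1, 1.0, -30.0], [7.1, 0.9, -30.0]] [  0.   -4.5 -30. ]
clock: 12.8
eef_pos: [564.1, 8.9, 145.0]
tool_rot: [-3.132, 0.007, 0.325]
force: [-0.2, -0.9, -1.0]
width: 14.8
now [564.1   8.9 145. ] [-3.132  0.007  0.325] F [-0.2 -0.9 -1. ] w 14.8 t 12.8
travel [0.35 0.35 2.5 ] angular [-0.5  0.4  0.2]
```

View pics/w6.png

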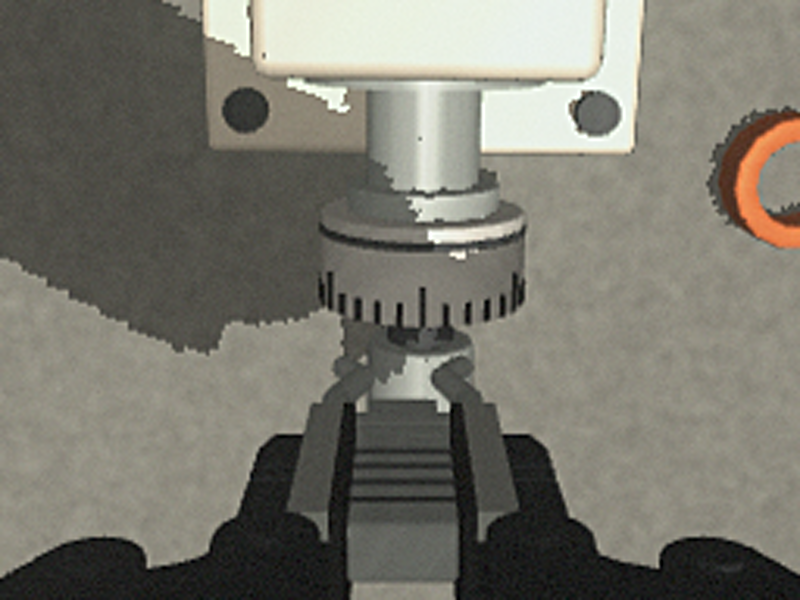

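```bash
python3 -m creep '[{"hand":0,"travel":[0.35,0.35,1],"angular":[-0.5,0.4,0.2]},{"hand":0,"travel":[0.35,0.35,2],"angular":[-0.5,0.4,0.2]},{"hand":0,"travel":[0.35,0.35,2],"angular":[-0.5,0.4,0.2]},{"hand":0,"travel":[0.35,0.35,2],"angular":[-0.5,0.4,0.2]}]'
python3 - <<'E'
from h import *
p=pose(np.array([[-89.7,0,122]]),539.9,91.755,1.893)[0]
rel(p,.322)
E
```

```text
clock: 13.25
eef_pos: [567.9, 6.6, 124.3]
tool_rot: [-3.141, 0.001, 0.321]
force: [-0.4, 0.1, -0.0]
width: 14.9
now [567.9   6.6 124.3] [-3.141e+00  1.000e-03  3.210e-01] F [-0.4  0.1 -0. ] w 14.9 t 13.25
travel [0.04 0.01 0.23] angular [-0.1  0.1 -0.1]
```

Good alignment; lower gently and feel.

```bash
python3 -m creep '[{"hand":0,"travel":[0.04,0,0.3],"angular":[0,0,0]},{"hand":0,"travel":[0.04,0,0.6],"angular":[0,0,0]},{"hand":0,"travel":[0.04,0,0.6],"angular":[0,0,0]}]'
python3 -m creep '[{"hand":0,"travel":[0,0,0.2],"angular":[0,0,0]},{"hand":0,"travel":[0,0,0.2],"angular":[0,0,0]}]'
python3 -m creep '[{"hand":0,"travel":[0,0,0.2],"angular":[0,0,0]},{"hand":0,"travel":[0,0,0.2],"angular":[0,0,0]}]'
python3 - <<'E'
from h import *
d=ctrl.get_image("wrist"); save("w7",d,crop=(194,322,144,240))
E
```

```text
clock: 13.55
eef_pos: [568.0, 6.8, 118.0]
tool_rot: [-3.14, 0.002, 0.321]
force: [-0.4, -0.5, 0.5]
width: 14.6
clock: 13.75
eef_pos: [567.8, 6.9, 115.8]
tool_rot: [-3.14, 0.002, 0.321]
force: [-0.2, -0.3, -0.6]
width: 14.5
clock: 13.95
eef_pos: [567.6, 6.9, 113.6]
tool_rot: [-3.14, 0.002, 0.321]
force: [-0.2, 0.3, 0.3]
width: 15.0
```

View pics/w7.png

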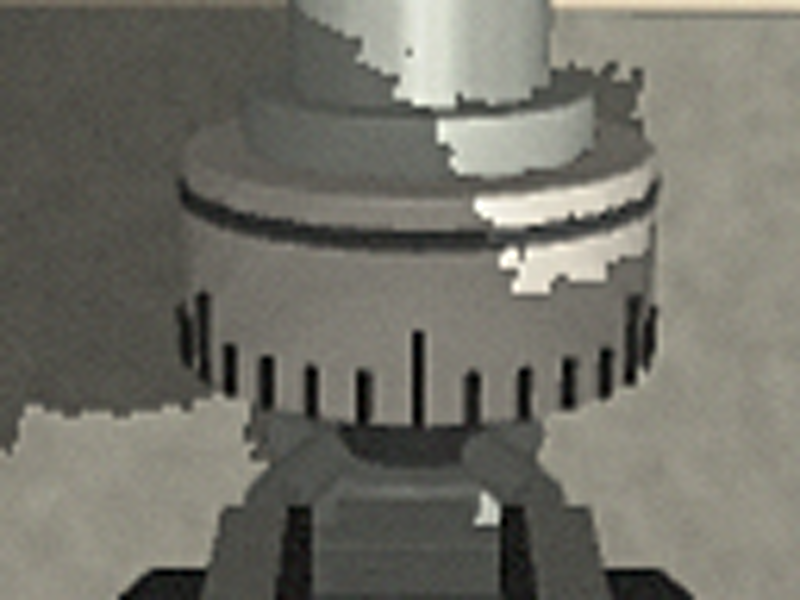

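```bash
for i in 1 2 3 ; do python3 -m creep '[{"hand":0,"travel":[0,0,0.2],"angular":[0,0,0]},{"hand":0,"travel":[0,0,0.2],"angular":[0,0,0]}]'; done
```

```text
clock: 14.2
eef_pos: [567.5, 6.9, 111.5]
tool_rot: [-3.14, 0.003, 0.321]
force: [0.4, -0.5, -0.9]
width: 14.4
clock: 14.4
eef_pos: [567.3, 6.9, 109.2]
tool_rot: [-3.14, 0.003, 0.321]
force: [-0.6, 0.3, -2.0]
width: 14.7
clock: 14.6
eef_pos: [567.8, 7.0, 107.1]
tool_rot: [-3.14, 0.002, 0.321]
force: [-0.4, 0.3, -0.6]
width: 14.9
```

```bash
for i in 1 2; do python3 -m creep '[{"hand":0,"travel":[0.02,0,0.15],"angular":[0,0.1,0]},{"hand":0,"travel":[0.02,0,0.15],"angular":[0,0.1,0]}]'; done
python3 - <<'E'
from h import *
rel(pose(np.array([[-89.7,0,92]]),539.9,91.755,1.893)[0],.322)
E
```

```text
clock: 14.8
eef_pos: [568.5, 7.2, 105.6]
tool_rot: [-3.14, -0.0, 0.321]
force: [1.8, 0.6, -1.4]
width: 14.7
clock: 15.0
eef_pos: [568.7, 7.1, 104.8]
tool_rot: [-3.14, -0.003, 0.321]
force: [-1.5, 0.7, 5.7]
width: 14.8
now [568.7   7.1 104.8] [-3.14e+00 -3.00e-03  3.21e-01] F [-1.5  0.7  5.7] w 14.8 t 15.0
travel [-0.06  0.03  1.28] angular [-0.1 -0.1 -0.1]
```

```bash
python3 -m creep '[{"hand":0,"travel":[-0.03,0,0.2],"angular":[0,0,0]},{"hand":0,"travel":[-0.03,0,0.3],"angular":[0,0,0]},{"hand":0,"travel":[-0.03,0,0.3],"angular":[0,0,0]}]'
python3 -m creep '[{"hand":0,"travel":[0,0,0.2],"angular":[0,0,0]},{"hand":0,"travel":[0,0,0.3],"angular":[0,0,0]},{"hand":0,"travel":[0,0,0.3],"angular":[0,0,0]}]'
```

```text
clock: 15.3
eef_pos: [568.8, 6.8, 102.8]
tool_rot: [-3.14, -0.004, 0.321]
force: [0.1, -0.2, 6.0]
width: 14.5
clock: 15.6
eef_pos: [568.9, 6.4, 100.7]
tool_rot: [-3.141, -0.004, 0.32]
force: [-1.4, 1.9, 6.4]
width: 14.5
```

```bash
python3 -m creep '[{"hand":0,"travel":[-0.03,0,0.2],"angular":[0,0,0]},{"hand":0,"travel":[-0.03,0,0.3],"angular":[0,0,0]},{"hand":0,"travel":[-0.03,0,0.3],"angular":[0,0,0]}]'
python3 -m creep '[{"hand":0,"travel":[-0.03,0,0.2],"angular":[0,0,0]},{"hand":0,"travel":[-0.03,0,0.3],"angular":[0,0,0]},{"hand":0,"travel":[-0.03,0,0.3],"angular":[0,0,0]}]'
```

```text
clock: 15.9
eef_pos: [568.6, 6.3, 97.5]
tool_rot: [-3.141, -0.004, 0.32]
force: [0.7, 1.0, -3.8]
width: 14.5
clock: 16.2
eef_pos: [568.5, 6.2, 93.9]
tool_rot: [-3.141, -0.004, 0.32]
force: [2.7, -0.3, -6.3]
width: 14.7
```

```bash
for i in 1 2; do python3 -m creep '[{"hand":0,"travel":[-0.02,-0.02,0.15],"angular":[0,0,0]},{"hand":0,"travel":[-0.02,-0.02,0.15],"angular":[0,0,0]}]'; done
```

```text
clock: 16.4
eef_pos: [568.4, 6.3, 92.1]
tool_rot: [-3.141, -0.005, 0.32]
force: [2.5, -0.1, -5.4]
width: 14.9
clock: 16.6
eef_pos: [568.4, 6.5, 90.4]
tool_rot: [-3.141, -0.005, 0.32]
force: [3.1, 0.2, -4.7]
width: 14.6
```

```bash
for i in 1 2; do python3 -m creep '[{"hand":0,"travel":[-0.03,0,0.12],"angular":[0,0,0]},{"hand":0,"travel":[-0.03,0,0.12],"angular":[0,0,0]}]'; done
```

```text
clock: 16.8
eef_pos: [568.4, 6.5, 89.9]
tool_rot: [-3.141, -0.006, 0.32]
force: [0.3, 1.1, 4.9]
width: 14.4
clock: 17.0
eef_pos: [568.4, 6.5, 89.8]
tool_rot: [-3.141, -0.007, 0.32]
force: [1.3, 0.6, 7.0]
width: 14.8
```

```bash
python3 -m creep '[{"hand":0.45,"travel":[0,0,0],"angular":[0,0,0]},{"hand":0.45,"travel":[0,0,0],"angular":[0,0,0]},{"hand":0.45,"travel":[0,0,0],"angular":[0,0,0]},{"hand":0.45,"travel":[0,0,0],"angular":[0,0,0]},{"hand":0.45,"travel":[0,0,-1],"angular":[0,0,0]},{"hand":0.45,"travel":[0,0,-3],"angular":[0,0,0]},{"hand":0.45,"travel":[0,1,-6],"angular":[0,0,0]},{"hand":0.45,"travel":[0,5,-10],"angular":[0,0,0]},{"hand":0.45,"travel":[0,5,-10],"angular":[0,0,0]},{"hand":0.45,"travel":[0,5,-10],"angular":[0,0,0]}]'
python3 - <<'E'
from h import *
s=ctrl.read_state();print(np.round(s["eef_pos"],1),s["width"],np.round(s["force"],1))
d=ctrl.get_image("wrist"); save("w8",d,crop=(130,386,60,252))
for c in ["wrist","scene","side"]:
  if c!="wrist": ctrl.get_image(c)
  for t in ["clip_eye","clip_tab"]:
    for r in ctrl.spot_point(c,t)[:1]:
      q=(np.array(r["at"])-[539.9,91.755,0])@Ro.from_euler('z',1.893).as_matrix(); print(c,t,np.round(q,1),round(r["confidence"],2))
E
```

```text
clock: 18.0
eef_pos: [584.5, -43.1, 191.8]
tool_rot: [3.14, -0.01, 0.317]
force: [-0.1, 0.6, 0.1]
width: 38.4
[584.5 -43.1 191.8] 38.377970927498474 [-0.1  0.6  0.1]
wrist clip_eye [-86.5  -2.9  61. ] 0.76
wrist clip_tab [-91.3  -0.  106.6] 0.86
scene clip_eye [-94.7  -0.2  62.3] 0.72
scene clip_tab [-92.6   3.4 105.9] 0.5
side clip_eye [-92.5   0.8  62.6] 0.59
side clip_tab [-88.5   0.3 101.7] 0.53
```

View pics/w8.png

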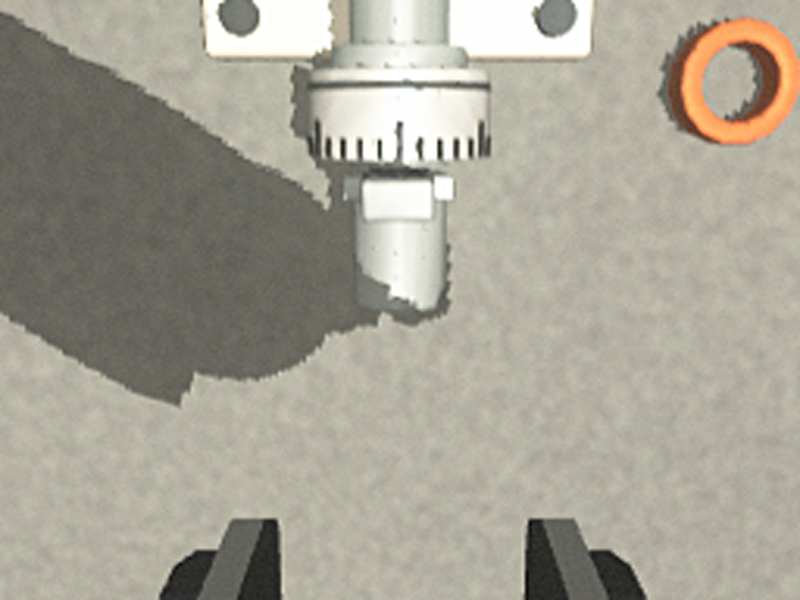

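```bash
python3 -c "
from cell import ctrl
print(ctrl.finish_job())"
```

```text
the job is handed in; nothing more can be done
None
```

The dial collar is home against its shoulder, the big clip is snapped into the groove and released, and the job is handed in; `ctrl.finish_job()` gave no verdict. The robot's clock stood at about 18 s of the 54 s allowed.

- **Collar:** I pushed it in with the shut fingers over the shaft. It stopped dead at an opposing force of about 8 N. The stop position agreed with the camera fit: shaft float e is about +11.5 mm, putting the groove about 89.5 mm out from the housing origin.
- **Clip:** I took it from the rack by the tab and lowered it over the groove. It met the shaft 15 mm above home and went in at about 6 N. It then pulled itself down, and bottomed 15 mm below first contact at about 7 N.
- **Force limits:** The readings at the end of each move never exceeded about 8 N on any push. I could not see peaks between readings.

**Last checks:** With the gripper 10 cm up and clear, the wrist picture shows the clip upright beside the collar and the collar against the shoulder. The three cameras put the bore centre at 61.0 to 62.6 mm height, against 62 mm for the shaft axis.

One reading disagreed. The wrist camera's `clip_eye` estimate was 2.9 mm to the side, just past the 2.5 mm limit, while the other two cameras gave -0.2 and +0.8 mm. That network is only good to about 4 mm, and the wrist's own tab reading was 0 mm. I took it as noise.

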